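# Seat the riding cap of a permeability cell

## Robot

A 6-joint arm with a two-finger parallel gripper is mounted at the origin on the work surface. World frame = base frame: x ahead of the robot, y to its left, z up, the work surface at z = 0. Lengths are in m, angles in rad, forces in N, time in s.
With the tool pointing down it reaches from about 0.35 to 0.775 m from the base axis. Payload 7.3 kg.
Tool frame: the origin (TCP) lies at the very end of the fingers, on their centre line; the grasp point (between the pads) lies 19 mm behind it; z points along the fingers, y is the direction in which the jaws open and shut (so a half turn about z gives the same grasp; the last joint's range is limited). The gripper opens to 92 mm and grips with 3 to 60 N. Pads are 19 mm wide; open, the fingers measure 130 mm over their backs; the gripper's body (75 mm by 190 mm) begins 47 mm behind the grasp point.
Start: joints at [-1.463, 0.342, 1.524, -0, 1.275, -0.146], TCP at [0.132, -0.508, 0.227] pointing down, gripper open.
Joint ranges: [-2.53, 2.53], [-0.77, 2.02], [0.04, 2.7], [-1, 4.14], [0.28, 2.66], [-3.11, 3.11]. Speed limits (rad/s): [2.57, 2.57, 3.14, 3.14, 3.14, 3.14].

## Interface

Orientations are given as [roll, pitch, yaw] about the fixed x, y, z axes, in that order (R = Rz(yaw) Ry(pitch) Rx(roll)).
In Python, from cell import observe, read_camera, camera_info, hand_in gives the robot as it stands.
- The arm moves only by the tool jog_arm, never from a script. Its argument "rows" is one flat list of numbers, 5 for each row, row after row: the finger opening in mm, from 0 to 91.8, then the shift along the tool's x, y, z in mm, then the turn about the tool's z in degrees. In form: [gripper, tx, ty, tz, roll, gripper, tx, ty, tz, roll, ...]. A call has 1 to 20 rows; each row shifts and turns the commanded pose from where the row before left it, along the tool's axes as they then stand; what a row does not reach is not made up. A row lasts 1/10 s, in which the tool goes at most 50 mm and 8.59 degrees, less where a joint would pass 70% of its speed; a pose out of reach is approached as far as the arm can. A call with a gripper value outside its range is refused whole. The fingers move at their own pace and stop on an object; "grip_force" is the grip in N (left out, the last holds). Time passes only in rows, so rows that do not move let the fingers close. It gives the time, the measured TCP pose, the force and the opening at its end, in the units of the state.
- observe(): the state, without advancing time (a new reading comes with each control period).
- read_camera(name): name is "scene" or "top" or "wrist"; returns (picture, depth): 384x512x3 uint8, red, green, blue; 384x512 float32, m along the optical axis (not along the pixel's ray), 0 where there is no reading.
- camera_info(name): a dict with "fx", "fy", "cx", "cy" (pixels), "extrinsics" (4x4, takes a point from camera to world coordinates); the wrist camera has in their place "tool_from_camera" (4x4, takes a point from camera to tool coordinates, whose origin is the TCP and whose axes are the flange's). Camera axes: x right, y up, looking along -z (the intrinsics and any distortion apply to the point x, -y, -z); pixel columns grow to the right and rows downward; lengths in m; the calibration is good to about 2 mm. A picture is of the moment at which its call begins: read the wrist's pose just before it. camera_info takes no time and is no camera call.
- hand_in(): hands the job in, once; it reports no verdict.
The state is a dict: "time": time; "qpos": joint angles; "qvel": joint speeds; "joint_efforts": joint torques, N m; "tool_pos": TCP position; "tool_rot": TCP orientation; "contact_force": force on the tool from outside, world axes, zero at the start; "torque": the same for the moment, N m; "opening": finger opening in m.
Only numpy, scipy, OpenCV 4.12 (cv2) and the standard library are available. Lean on these libraries where they do the work, as an engineer would, in place of code of your own. Each camera call takes 0.05 s, during which the arm holds its last target. There are 200 camera calls.

## Task

In the row of soil permeability cells, the orange cap is not closed: it rides on top of its collar because the lugs under it miss their slots. Take the cap by its black bar and, without lifting it off the cell, turn it on its seat until the bar lines up with the yellow tabs, the lugs drop into the slots and the cap sits fully home, then let go. Leave the blue and green caps closed on their cells.

Things in the scene. Friction and masses are not known exactly. Their poses are not given: they have to be found in the camera images.
- orange_cap: Loose cap, 0.2-0.42 kg: orange disc 104 mm wide, 10 thick; origin: centre of its underside, z up. Black upright bar on top along x: 70 long, 14 thick, 10 to 50 mm above origin. Hidden below: spigot 75 mm wide, 14 deep (2.5 play in the cell), lugs at +x and -x, 8 tall. Starts 8 mm proud, bar 25-75 deg anticlockwise of the slots: turn clockwise. When gripped, push down or let go to drop it.
- orange_cell: Fixed cell under the orange cap: blue base 132 mm wide, clear tube 100 wide, grey collar 104 wide with flat top 125 mm above origin (centre of base underside, z up). Slots in the collar at its +x and -x, a yellow tab sticking out below each. Lugs drop when cap x is within 10 deg of cell x, either way round (either lug fits either slot). Cap home: its origin 125 mm above the cell's.
- blue_cap: Same shape as the orange cap but blue, already fully home on its own cell (origin 125 mm above the bench). To be left alone.
- green_cap: Same shape as the orange cap but green, already fully home on its own cell (origin 125 mm above the bench). To be left alone.
There are look-alikes about, which are no part of the job. Several things have the shape of the orange_cap; the one meant has the colours described above.

How it is judged:
By the outcome, as a careful person would: the job done as asked, in the order asked, and still so for the second after the job is handed in, with the robot touching nothing.
It also fails if it takes over 35 s, if anything falls off the work surface, if the arm or the gripper's body presses on something with over 40 N, if the wrist force passes 120 N, or if a joint passes its speed limit or range.

## Working session

There is one attempt and no reset: what is moved stays moved. The work goes in short steps, Python scripts to look and compute and a tool call to move; the robot and the scene stay as the last step left them, time stands still between calls to the robot, and variables do not carry over. Pictures are saved under pics/ and viewed, about 8 in all and at most 12, crops included, and the job is handed in when it is done.

Besides the shell and the picture viewer there is one more tool, called after "Request:" in YAML: its name, and indented under it one key for each argument. jog_arm: Moves the arm, as the interface text tells. Its arguments: {"type":"object","properties":{"rows":{"type":"array","items":{"type":"number"}},"grip_force":{"type":"number"}},"required":["rows"]}

```bash
mkdir -p pics; python3 - <<'E'
from cell import *
import cv2,numpy as np
s=observe();print(s)
ims=[]
for n in("top","scene"):
    p,d=read_camera(n);np.savez(n,p=p,d=d);cv2.imwrite(f"pics/{n}0.png",p[:,:,::-1])
    i=camera_info(n);print(n,i)
print(camera_info("wrist"))
E
```

```text
{'time': 0.0, 'qpos': array([-1.46300320e+00,  3.42757441e-01,  1.52502314e+00,  5.10060836e-06,
        1.27539374e+00, -1.46006452e-01]), 'qvel': array([ 0.0012794 , -0.00082032, -0.00129127, -0.00029412,  0.00056097,
       -0.00109756]), 'joint_efforts': array([ 2.95395446e-03, -4.31244206e+01, -2.44215006e+01,  7.19854049e-02,
        5.60346083e-02, -1.53154861e-04]), 'tool_pos': array([ 0.13179426, -0.50776615,  0.22602481]), 'tool_rot': array([-3.14002853e+00, -2.34938467e-04,  2.53797909e-01]), 'contact_force': array([ 0.55750741, -0.93577788, -0.76414869]), 'torque': array([ 0.04897067,  0.0397963 , -0.02134661]), 'opening': 0.0922592250273779}
top {'fx': 477.9570082230361, 'fy': 477.9570082230361, 'cx': 260.7932279622467, 'cy': 186.55874959473272, 'extrinsics': array([[-0.02757593,  0.99701303, -0.07214287,  0.41713151],
       [-0.99953698, -0.02843024, -0.0108418 ,  0.00657734],
       [-0.01286045,  0.07181049,  0.99733538,  1.13618059],
       [ 0.        ,  0.        ,  0.        ,  1.        ]])}
scene {'fx': 441.14848378398773, 'fy': 441.14848378398773, 'cx': 260.9738069516286, 'cy': 195.7449663180587, 'extrinsics': array([[-0.06826182, -0.86229579,  0.50178311,  0.99352729],
       [ 0.99762228, -0.05421133,  0.04255486,  0.02635956],
       [-0.00949254,  0.50349488,  0.86394606,  0.93489157],
       [ 0.        ,  0.        ,  0.        ,  1.        ]])}
{'fx': 329.05025499399653, 'fy': 329.05025499399653, 'cx': 254.4530183957609, 'cy': 191.1649560426201, 'tool_from_camera': array([[-2.98926717e-05,  9.59283777e-01,  2.82444037e-01,
         7.61839682e-02],
       [ 9.99999251e-01,  3.74329605e-04, -1.16552529e-03,
         9.01513722e-06],
       [-1.22379667e-03,  2.82443790e-01, -9.59283070e-01,
        -1.58095510e-01],
       [ 0.00000000e+00,  0.00000000e+00,  0.00000000e+00,
         1.00000000e+00]])}
```

View pics/top0.png

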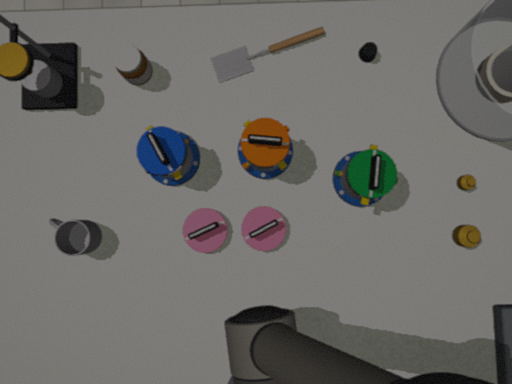

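View pics/scene0.png

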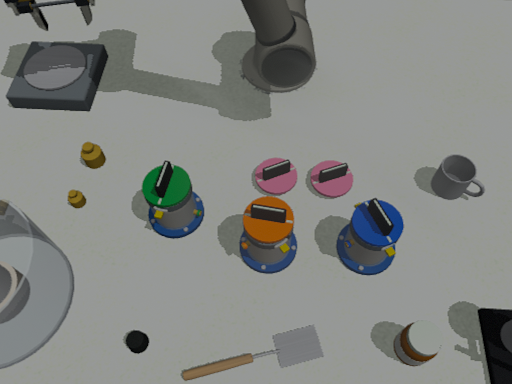

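Both views show the caps. Things that could be mistaken for the orange cap (top-view pixels): blue cap (163,152), green cap (374,172), and two loose pink caps (205,230) and (264,228). The orange one at (265,140) is the target. Next is a close crop plus measurements.

```bash
cat > h.py <<'E'
import numpy as np,cv2
def ray(i,u,v,z,E=None):
    E=i["extrinsics"] if E is None else E
    d=E[:3,:3]@np.array([(u-i["cx"])/i["fx"],-(v-i["cy"])/i["fy"],-1]);o=E[:3,3]
    return o+d*(z-o[2])/d[2]
def line_angle(pts): # long axis of a set of xy points, deg
    c,s,a=cv2.minAreaRect(np.float32(pts)*1000)
    b=cv2.boxPoints((c,s,a));e=b[1]-b[0];f=b[2]-b[1];e=e if np.hypot(*e)>np.hypot(*f) else f
    return np.array(c),s,np.degrees(np.arctan2(e[1],e[0]))%180
E
python3 - <<'E'
from cell import camera_info
from h import *
out=[]
for n,(x,y) in {"top":(265,148),"scene":(268,230)}.items():
    p=np.load(n+".npz")["p"];i=camera_info(n)
    r=46;out.append(cv2.resize(p[y-r:y+r,x-r:x+r,::-1],(400,400),interpolation=cv2.INTER_CUBIC))
    hsv=cv2.cvtColor(p,cv2.COLOR_RGB2HSV);H,S,V=cv2.split(hsv)
    w=np.zeros(H.shape,bool);w[y-r:y+r,x-r:x+r]=1
    om=((H>=5)&(H<=15)&(S>170)&(V>150)&w).astype(np.uint8)
    k,l,st,c=cv2.connectedComponentsWithStats(om);j=1+np.argmax(st[1:,4])
    cs,_=cv2.findContours((l==j).astype(np.uint8),0,2);hull=cv2.convexHull(max(cs,key=len))[:,0]
    P=np.array([ray(i,u,v,.143)[:2] for u,v in hull]);print(n,"disc",cv2.minEnclosingCircle(np.float32(P*1000)),cv2.fitEllipse(np.float32(P*1000)))
    bm=((V<60)&w).astype(np.uint8);k,l,st,c=cv2.connectedComponentsWithStats(bm)
    for j in range(1,k):
        if st[j,4]>40:
            P=[ray(i,u,v,.183)[:2] for v,u in zip(*np.where(l==j))];print("dark",c[j],st[j,4],line_angle(P))
    ym=((H>=20)&(H<=32)&(S>150)&(V>120)&w).astype(np.uint8);k,l,st,c=cv2.connectedComponentsWithStats(ym)
    for j in range(1,k):
        if st[j,4]>3: print("yel",c[j],st[j,4],ray(i,*c[j],.11)[:2]*1000)
cv2.imwrite("pics/crop.png",np.hstack(out))
E
```

```text
Traceback (most recent call last):
ValueError: attempt to get argmax of an empty sequence
```

```bash
cat > m.py <<'E'
from cell import camera_info
from h import *
out=[]
for n,(x,y) in {"top":(265,148),"scene":(268,230)}.items():
    p=np.load(n+".npz")["p"];i=camera_info(n)
    r=46;out.append(cv2.resize(p[y-r:y+r,x-r:x+r,::-1],(400,400),interpolation=cv2.INTER_CUBIC))
    hsv=cv2.cvtColor(p,cv2.COLOR_RGB2HSV);H,S,V=cv2.split(hsv)
    print("disc hsv",hsv[y-18+2,x-15] if n=="top" else hsv[y,x])
    w=np.zeros(H.shape,bool);w[y-r:y+r,x-r:x+r]=1
    om=((H>=5)&(H<=18)&(S>150)&(V>100)&w).astype(np.uint8)
    k,l,st,c=cv2.connectedComponentsWithStats(om)
    if k>1:
        j=1+np.argmax(st[1:,4])
        cs,_=cv2.findContours((l==j).astype(np.uint8),0,2);hull=cv2.convexHull(max(cs,key=len))[:,0]
        P=np.array([ray(i,u,v,.143)[:2] for u,v in hull]);print(n,"disc",cv2.minEnclosingCircle(np.float32(P*1000)),cv2.fitEllipse(np.float32(P*1000)))
    bm=((V<60)&w).astype(np.uint8);k,l,st,c=cv2.connectedComponentsWithStats(bm)
    for j in range(1,k):
        if st[j,4]>40:
            P=[ray(i,u,v,.183)[:2] for v,u in zip(*np.where(l==j))];print("dark",c[j],st[j,4],line_angle(P))
    ym=((H>=20)&(H<=32)&(S>150)&(V>120)&w).astype(np.uint8);k,l,st,c=cv2.connectedComponentsWithStats(ym)
    for j in range(1,k):
        if st[j,4]>3: print("yel",c[j],st[j,4],ray(i,*c[j],.11)[:2]*1000)
cv2.imwrite("pics/crop.png",np.hstack(out))
E
python3 m.py
```

```text
disc hsv [ 15 236 132]
top disc ((574.003662109375, 8.36977767944336), 49.373111724853516) ((573.8158569335938, 8.50749683380127), (81.60295867919922, 96.44127655029297), 167.1188507080078)
dark [264.83919598 140.86934673] 199 (array([579.91027832,   6.81285477]), (67.48741912841797, 18.036962509155273), np.float32(83.03981))
dark [270.26160338 167.52320675] 237 (array([523.91827393,  -1.92221069]), (38.821956634521484, 94.17369842529297), np.float32(100.29353))
yel [246.76470588 122.94117647] 17 [630.86668525  44.4018515 ]
disc hsv [ 16 243 153]
scene disc ((593.5860595703125, 4.250064849853516), 50.42510986328125) ((598.7501831054688, 2.8550467491149902), (73.96891784667969, 98.27532958984375), 167.1988525390625)
dark [267.78212291 214.59776536] 358 (array([595.1953125,   4.7245636]), (68.74592590332031, 28.037334442138672), np.float32(81.89166))
dark [257.53703704 242.83333333] 108 (array([655.16827393, -12.68506622]), (66.81810760498047, 17.27204704284668), np.float32(61.044525))
yel [284.14285714 247.48979592] 49 [632.46545914  40.82872724]
```

View pics/crop.png

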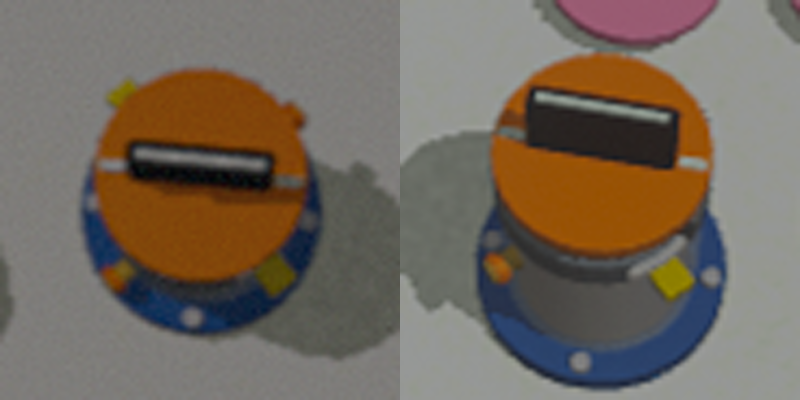

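```bash
python3 - <<'E'
from cell import camera_info
from h import *
for n,(x,y) in {"top":(265,148),"scene":(268,230)}.items():
    p=np.load(n+".npz")["p"];i=camera_info(n);r=46
    H,S,V=cv2.split(cv2.cvtColor(p,cv2.COLOR_RGB2HSV))
    w=np.zeros(H.shape,bool);w[y-r:y+r,x-r:x+r]=1
    om=((H>=5)&(H<=19)&(S>150)&(V>60)&w).astype(np.uint8)
    K=lambda k:cv2.getStructuringElement(cv2.MORPH_ELLIPSE,(k,k))
    m=cv2.morphologyEx(cv2.morphologyEx(om,3,K(19)),2,K(25))
    cs,_=cv2.findContours(m,0,1);hull=cv2.convexHull(max(cs,key=len))[:,0]
    P=np.float32([ray(i,u,v,.143)[:2]*1000 for u,v in hull]);print(n,"disc",cv2.minEnclosingCircle(P),cv2.fitEllipse(P))
    # bar top light strip
    bx=cv2.dilate(((V<60)&w&(cv2.dilate(m,K(3))>0)).astype(np.uint8),K(5))
    sm=((S<90)&(V>90)&(bx>0)).astype(np.uint8);k,l,st,c=cv2.connectedComponentsWithStats(sm)
    for j in range(1,k):
        if st[j,4]>12:
            P=[ray(i,u,v,.183)[:2] for v,u in zip(*np.where(l==j))];print("strip",c[j],st[j,4],line_angle(P),np.mean(P,0))
    ym=((H>=20)&(H<=34)&(S>140)&(V>70)&w).astype(np.uint8);k,l,st,c=cv2.connectedComponentsWithStats(ym)
    for j in range(1,k):
        if st[j,4]>5: print("yel",c[j],st[j,4],[np.round(ray(i,*c[j],z)[:2]*1000,1) for z in(.1,.11,.12)])
    b=((H>100)&(H<125)&(S>120)&w).astype(np.uint8)
    cs,_=cv2.findContours(b,0,1);hull=cv2.convexHull(np.vstack(cs))[:,0]
    P=np.float32([ray(i,u,v,.012)[:2]*1000 for u,v in hull]);print("base",cv2.minEnclosingCircle(P))
E
```

```text
top disc ((580.8734741210938, 6.539972305297852), 52.72422409057617) ((581.9893188476562, 6.881138801574707), (101.4078369140625, 103.93161010742188), 54.04770278930664)
strip [264.51785714 138.03571429] 56 (array([583.88989258,   6.78717041]), (58.54347610473633, 3.866776466369629), np.float32(83.04767)) [0.58381479 0.00674308]
yel [246.6  123.15] 20 [array([632.5,  45.1]), array([630.4,  44.8]), array([628.3,  44.4])]
yel [281.78723404 164.59574468] 47 [array([538.8, -29.2]), array([537.6, -28.9]), array([536.4, -28.5])]
yel [247.25       163.66666667] 12 [array([543.,  46.]), array([541.8,  45.6]), array([540.6,  45.2])]
base ((582.729736328125, 6.255877494812012), 63.61772537231445)
scene disc ((586.6551513671875, 3.0384933948516846), 53.3284912109375) ((586.8377075195312, 4.811419486999512), (100.54151916503906, 106.14167022705078), 77.5672378540039)
strip [267.91666667 208.09722222] 72 (array([583.58532715,   4.6702919 ]), (59.622867584228516, 5.061866283416748), np.float32(83.301125)) [0.58365713 0.00463043]
yel [247.5 242.5] 6 [array([621.8, -34.9]), array([626.2, -34.2]), array([630.7, -33.4])]
yel [284.18333333 247.85      ] 60 [array([628.9,  41.1]), array([633.2,  40.9]), array([637.6,  40.8])]
base ((586.6864013671875, 5.121340274810791), 64.84617614746094)
```

The crop confirms the orange cap with its black bar. Its yellow tabs are at top pixels (247,123) and (282,165), and the orange decoy tabs lie on the perpendicular axis.

The cell centre is about (583, 6) mm, the bar is at 83° and the tabs at about 38.5°, so the turn is about 44.5° clockwise. I'll move above the cap.

Request:
jog_arm:
  rows: [91.8, 35.3, -24, 0, 0, 91.8, 35.3, -24, 0, 0, 91.8, 35.3, -24, 0, 0, 91.8, 35.3, -24, 0, 0, 91.8, 35.3, -24, 0, 0, 91.8, 35.3, -24, 0, 0, 91.8, 35.3, -24, 0, 0, 91.8, 35.3, -24, 0, 0, 91.8, 35.3, -24, 0, 0, 91.8, 35.3, -24, 0, 0, 91.8, 35.3, -24, 0, 0, 91.8, 35.3, -24, 0, 0, 91.8, 35.3, -24, 0, 0, 91.8, 35.3, -24, 0, 0, 91.8, 35.3, -24, 0, 0, 91.8, 35.3, -24, 0, 0, 91.8, 0, 0, 0, -8.5, 91.8, 0, 0, 0, -8.5, 91.8, 0, 0, 0, -8.5, 91.8, 0, 0, 0, -8.5]

```text
time: 2.1
tool_pos: [0.5819, 0.0055, 0.226]
tool_rot: [-3.141, 0.001, 0.854]
contact_force: [-0.6, -0.9, 0.2]
opening: 0.0923
```

Request:
jog_arm:
  rows: [91.8, 0, 0, 0, -8.5, 91.8, 0, 0, 0, -8.5, 91.8, 0, 0, 0, -8.5, 91.8, 0, 0, 0, -8.5, 91.8, 0, 0, 0, 0, 91.8, 0, 0, 0, 0]

```text
time: 2.7
tool_pos: [0.582, 0.0053, 0.2264]
tool_rot: [-3.141, 0.0, 1.437]
contact_force: [0.3, 0.1, -0.3]
opening: 0.0919
```

```bash
cat > w.py <<'E'
from cell import *
from scipy.spatial.transform import Rotation as R
from h import *
import sys
def look(name):
    s=observe();p,d=read_camera("wrist");i=camera_info("wrist")
    T=np.eye(4);T[:3,:3]=R.from_euler("xyz",s["tool_rot"]).as_matrix();T[:3,3]=s["tool_pos"]
    E=T@i["tool_from_camera"];np.savez("wr_"+name,p=p,d=d,E=E);cv2.imwrite(f"pics/wr_{name}.png",p[:,:,::-1])
    print(s["time"],s["tool_pos"],np.degrees(s["tool_rot"]),s["contact_force"],s["opening"]);return p,d,E,i
if __name__=="__main__": look(sys.argv[1])
E
python3 w.py a
```

```text
2.7 [0.58201098 0.00534616 0.22636485] [-1.79964485e+02  4.07127900e-03  8.23117314e+01] [ 0.25587545  0.1411928  -0.33187572] 0.091931481519538
```

View pics/wr_a.png

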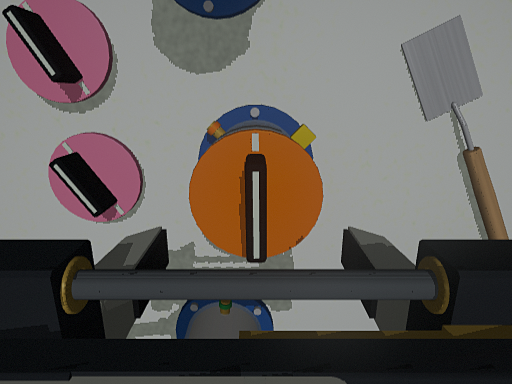

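The bar is at column 256, vertical in the image and centred between the jaws. The yellow tab shows at (304,135). I'll refine the centre and angles from this view.

```bash
python3 - <<'E'
from cell import camera_info
from h import *
f=np.load("wr_a.npz");p,E=f["p"],f["E"];i=camera_info("wrist")
H,S,V=cv2.split(cv2.cvtColor(p,cv2.COLOR_RGB2HSV))
K=lambda k:cv2.getStructuringElement(cv2.MORPH_ELLIPSE,(k,k))
w=np.zeros(H.shape,bool);w[85:268,170:340]=1
om=((H>=5)&(H<=19)&(S>150)&(V>60)&w).astype(np.uint8)
m=cv2.morphologyEx(cv2.morphologyEx(om,3,K(31)),2,K(61))
cs,_=cv2.findContours(m,0,1);h=cv2.convexHull(max(cs,key=len))[:,0]
print("disc",cv2.fitEllipse(np.float32([ray(i,u,v,.143,E)[:2]*1000 for u,v in h])))
sm=((S<90)&(V>120)).astype(np.uint8);sm[:165]=0;sm[262:]=0;sm[:,:247]=0;sm[:,268:]=0
P=[ray(i,u,v,.183,E)[:2] for v,u in zip(*np.where(sm))];print("strip",line_angle(P))
ym=((H>=20)&(H<=34)&(S>140)&(V>70)&w).astype(np.uint8);k,l,st,c=cv2.connectedComponentsWithStats(ym)
for j in range(1,k):
    if st[j,4]>20:
        for z in (.105,.115):
            q=ray(i,*c[j],z,E)[:2]*1000-[583,6];print("yel",c[j],st[j,4],z,q,np.degrees(np.arctan2(q[1],q[0])))
E
```

```text
disc ((582.7283935546875, 5.870260238647461), (102.29454803466797, 103.44341278076172), 13.969339370727539)
strip (array([582.76177979,   3.54579353]), (61.944664001464844, 7.994361400604248), np.float32(87.55127))
yel [303.01506024 136.29518072] 332 0.105 [45.17613264 35.40597022] 38.086926608729925
yel [303.01506024 136.29518072] 332 0.115 [43.88715102 36.82160863] 39.99687135163814
yel [218.79166667 132.19444444] 72 0.105 [-24.70832737  48.30122004] 117.09186260917946
yel [218.79166667 132.19444444] 72 0.115 [-23.49656684  49.25541545] 115.50278488577685
```

Request:
jog_arm:
  rows: [91.8, 0.6, 0.6, 20, 0, 91.8, 0, 0, 20, 0, 91.8, 0, 0, 20, 0, 91.8, 0, 0, 16.5, 0, 91.8, 0, 0, 0, 0, 0, 0, 0, 0, 0, 0, 0, 0, 0, 0, 0, 0, 0, 0, 0, 0, 0, 0, 0, 0, 0, 0, 0, 0, 0, 0, 0, 0, 0, 0, 0, 0, 0, 0, 0, 0, 0, 0, 0, 0]
  grip_force: 25

```text
time: 4.05
tool_pos: [0.5828, 0.0058, 0.1502]
tool_rot: [3.142, 0.0, 1.441]
contact_force: [-0.3, 0.8, 1.7]
opening: 0.0323
```

Request:
jog_arm:
  rows: [0, 0, 0, 0, 0, 0, 0, 0, 0, 0, 0, 0, 0, 0, 0, 0, 0, 0, 0, 0, 0, 0, 0, 0, 0]

```text
time: 4.55
tool_pos: [0.5828, 0.0058, 0.1502]
tool_rot: [-3.142, 0.0, 1.441]
contact_force: [0.2, 0.2, -0.6]
opening: 0.0141
```

Request:
jog_arm:
  rows: [0, 0, 0, 0, 4, 0, 0, 0, 0, 4, 0, 0, 0, 0, 4, 0, 0, 0, 0, 4, 0, 0, 0, 0, 4, 0, 0, 0, 0, 4, 0, 0, 0, 0, 4, 0, 0, 0, 0, 4, 0, 0, 0, 0, 4, 0, 0, 0, 0, 4, 0, 0, 0, 0, 4, 0, 0, 0, 0, 0, 0, 0, 0, 0, 0]

```text
time: 5.85
tool_pos: [0.5825, 0.0059, 0.1497]
tool_rot: [-3.141, 0.001, 0.675]
contact_force: [-0.2, -0.1, -2.9]
opening: 0.0138
```

Request:
jog_arm:
  rows: [0, 0, 0, 1, 0, 0, 0, 0, 1, 0, 0, 0, 0, 1, 0, 0, 0, 0, 0, 0]

```text
time: 6.25
tool_pos: [0.5827, 0.0058, 0.147]
tool_rot: [-3.141, 0.0, 0.673]
contact_force: [0.3, -0.2, -2.3]
opening: 0.0138
```

Request:
jog_arm:
  rows: [0, 0, 0, 1, 0, 0, 0, 0, 1, 0, 0, 0, 0, 1, 0, 0, 0, 0, 1, 0, 0, 0, 0, 1, 0, 0, 0, 0, 0, 0]

```text
time: 6.85
tool_pos: [0.5828, 0.0058, 0.1422]
tool_rot: [3.141, 0.0, 0.673]
contact_force: [-0.2, -0.0, -3.4]
opening: 0.0138
```

Request:
jog_arm:
  rows: [0, 0, 0, 0.7, 0, 0, 0, 0, 0.7, 0, 0, 0, 0, 0, 0]

```text
time: 7.15
tool_pos: [0.5829, 0.0058, 0.1422]
tool_rot: [3.141, -0.001, 0.673]
contact_force: [-3.1, -0.2, 6.9]
opening: 0.0135
```

Contact came at exactly 8 mm down, so the cap is seated. I'll release and back off upwards.

Request:
jog_arm:
  rows: [40, 0, 0, -0.7, 0, 91.8, 0, 0, 0, 0, 91.8, 0, 0, 0, 0, 91.8, 0, 0, 0, 0, 91.8, 0, 0, 0, 0, 91.8, 0, 0, 0, 0, 91.8, 0, 0, 0, 0, 91.8, 0, 0, 0, 0, 91.8, 0, 0, -10, 0, 91.8, 0, 0, -20, 0, 91.8, 0, 0, -20, 0, 91.8, 0, 0, -20, 0, 91.8, 0, 0, -20, 0, 91.8, -20, 0, 0, 0, 91.8, -30, 0, 0, 0, 91.8, -30, 0, 0, 0, 91.8, 0, 0, 0, 0]

```text
time: 8.85
tool_pos: [0.5183, -0.0455, 0.2326]
tool_rot: [3.141, 0.001, 0.671]
contact_force: [-0.4, -0.1, 0.5]
opening: 0.0916
```

```bash
python3 - <<'E'
from w import *
p,d,E,i=look("b")
H,S,V=cv2.split(cv2.cvtColor(p,cv2.COLOR_RGB2HSV))
om=((H>=5)&(H<=19)&(S>200)&(V>60))
k,l,st,c=cv2.connectedComponentsWithStats(om.astype(np.uint8))
for n in ("wrist","top","scene"):
    if n!="wrist":
        p,d=read_camera(n);i=camera_info(n);E=i["extrinsics"];cv2.imwrite(f"pics/{n}1.png",p[:,:,::-1])
    H,S,V=cv2.split(cv2.cvtColor(p,cv2.COLOR_RGB2HSV))
    om=((H>=5)&(H<=19)&(S>200)&(V>60)&(d>0))
    v,u=np.where(om);D=d[v,u]
    X=np.c_[(u-i["cx"])/i["fx"]*D,-(v-i["cy"])/i["fy"]*D,-D]@E[:3,:3].T+E[:3,3]
    X=X[np.hypot(X[:,0]-.583,X[:,1]-.006)<.048]
    z=X[X[:,2]>.11,2];print(n,"disc top z",np.median(z) if len(z) else None,len(z))
f=np.load("top.npz");d=f["d"];p=f["p"];i=camera_info("top");E=i["extrinsics"]
H,S,V=cv2.split(cv2.cvtColor(p,cv2.COLOR_RGB2HSV));v,u=np.where((H>=5)&(H<=19)&(S>200)&(V>60)&(d>0));D=d[v,u]
X=np.c_[(u-i["cx"])/i["fx"]*D,-(v-i["cy"])/i["fy"]*D,-D]@E[:3,:3].T+E[:3,3]
X=X[(np.hypot(X[:,0]-.583,X[:,1]-.006)<.048)&(X[:,2]>.11)];print("before",np.median(X[:,2]))
E
```

```text
8.85 [ 0.51827024 -0.04552413  0.23256871] [1.79970847e+02 4.16574440e-02 3.84245745e+01] [-0.38330477 -0.08710766  0.50802345] 0.09156447231148505
wrist disc top z 0.13514721444532407 11088
top disc top z 0.136063221306163 117
scene disc top z 0.13485100573372283 1000
before 0.1436309706200798
```

View pics/wr_b.png

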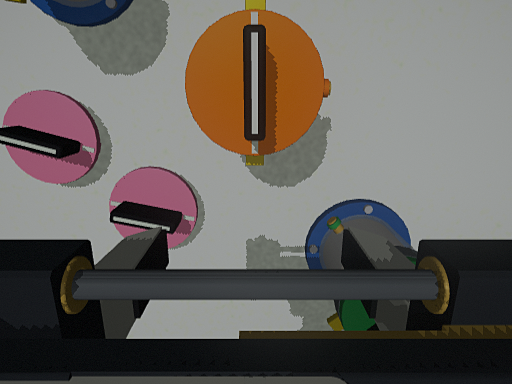

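View pics/scene1.png

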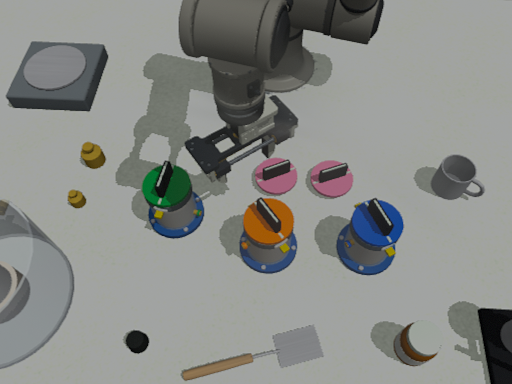

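The wrist view shows the bar (255,80) in line with both yellow tabs, at (255,5) and (255,158). The disc top is at 135 mm, which is home. The scene view shows the blue (376,222) and green (168,187) caps undisturbed and the gripper clear of everything.

```bash
python3 -c "
from cell import *
print(hand_in())"
```

```text
the job is handed in; nothing more can be done
None
```

The orange cap is closed, and I handed the job in at about 9 s on the robot's clock. I gripped it by its black bar and turned it 44° clockwise on its seat. I then pushed it down 8 mm until it met a firm stop (about 7 N), let go and moved clear.

- **Cap home:** all three cameras put the top of the disc at 135–136 mm, down from 143.6 mm before. The expected height is 135 mm.
- **Alignment:** in the wrist view the bar lines up with both yellow tabs.
- **Other caps:** the blue and green caps look undisturbed in the final scene view, and the open gripper touches nothing. I judged this by eye and did not measure their heights.
- **Disagreement:** the first centre estimates from the top and scene cameras differed by about 5 mm. The wrist camera then settled the centre at (582.7, 5.9) mm. In that same wrist view, the bar-angle estimate came out at 87.6° against 83° from the other two. I went with 83°, and the grip and fit bore that out.

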